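# Return a reagent bottle through the sprung flap

## Task

Return the blue-capped reagent bottle to the blue returns box: push it upright, base first, down through the yellow sprung flap in the box's top, and keep hold of it until half of the bottle is through. Then let it drop inside, so that the flap snaps shut behind it. Leave the red-capped bottle where it stands.

Things in the scene. Friction and masses are not known exactly. Their poses are not given: they have to be found in the camera images.
- blue_bottle: the bottle to return: white round bottle with a blue screw cap, about 0.24 kg, 101 mm tall, standing upright. Body 56 mm in diameter from 0 to 69 mm height, flat shoulder there, cap 34 mm in diameter from 69 to 101 mm. It swings in the fingers if held lightly by the cap and moved fast. Origin: centre of its base, z up along the bottle
- return_box: fixed blue box with a clear front, 150 mm (its x) by 190 mm (its y) by 210 mm high, standing at up to 20 degrees of yaw. Origin: centre of its underside; z up. In its flat top (210 mm above the origin), centred on the origin, is a mouth 84 mm (x) by 140 mm (y), wholly closed by a yellow flap; fingers may reach into the mouth. Below it the box is hollow, with the floor 9 mm and the mouth about 200 mm above it; walls 5 mm
- flap (a joint): the yellow flap, 80 by 136 by 4 mm, flush with the box's top, hinged along the mouth's +x edge (box frame) so that its -x edge swings down into the box. 0 rad = shut, 1.45 rad = hanging down, fully open. A light spring shuts it again: about 0.2 N at its free edge starts it opening, about 0.8 N at the free edge holds it fully open; the bottle slides past it under its own weight when let go
- red_bottle: the bottle to leave alone: white round bottle with a red screw cap, 116 mm tall, body 64 mm and cap 39 mm in diameter, standing upright. Origin: centre of its base, z up. Near both bottles stands a red-lidded cup (73 mm tall), and behind them, farther from the robot, a fixed white and teal dispenser about 0.3 m tall: pass on its near side
There are look-alikes about, which are no part of the job. There is more than one size of the return_box; the one meant has the size given above.

How it is judged (in metres and radians):
On the way:
1. the blue-capped bottle, held and upright (within 20 degrees), has pushed the flap open (over 0.8 rad) and its base is at least 45 mm below the box's top, inside the mouth (value of joint flap above 0.8 rad and contact force between the fingers and blue_bottle above 0.5 N and angle between blue_bottle's own z axis and vertical below 0.35 rad and z of blue_bottle in the frame of return_box below 0.165 m and x of blue_bottle in the frame of return_box between -0.05 and 0.05 m and y of blue_bottle in the frame of return_box between -0.07 and 0.07 m), for 0.1 s.
At the end, for the whole second after the job is handed in: The blue-capped bottle lies or stands at rest inside the returns box, released, its base less than 120 mm above the box's underside; the flap is shut (within 0.06 rad); the red-capped bottle is within 30 mm of where it stood (value of joint flap below 0.06 rad and z of blue_bottle in the frame of return_box between 0 and 0.12 m and x of blue_bottle in the frame of return_box between -0.075 and 0.075 m and y of blue_bottle in the frame of return_box between -0.095 and 0.095 m and linear speed of blue_bottle below 0.05 m/s and distance of red_bottle from where it was at the start of the episode below 0.03 m); the robot touches nothing.
It fails at once if the red-capped bottle is moved more than 30 mm or tipped over (distance of red_bottle from where it was at the start of the episode above 0.03 m or angle between red_bottle's own z axis and vertical above 0.5 rad).
It also fails if it takes over 51 s, if anything falls off the work surface, if the arm or the gripper's body presses on something with over 40 N, if the wrist force passes 120 N, or if a joint passes its speed limit or range.

## Robot

A 6-joint arm with a two-finger parallel gripper is mounted at the origin on a cart in front of the work surface, level with it; the furniture and walls round the work are solid. World frame = base frame: x ahead of the robot, y to its left, z up, the work surface at z = 0. Lengths are in mm, angles in rad, forces in N, time in s.
With the tool pointing down it reaches from about 300 to 850 mm from the base axis. Payload 4.2 kg.
Tool frame: the origin (TCP) lies between the finger pads; the fingertips stand 11 mm ahead of it and the grasp point (between the pads) lies 8 mm behind it; z points along the fingers, y is the line along which they close (so a half turn about z gives the same grasp; the last joint's range is limited). The gripper opens to 91 mm and grips with 3 to 60 N. Pads are 32 mm wide; open, the fingers measure 118 mm over their backs; the gripper's body (76 mm by 178 mm) begins 60 mm behind the grasp point.
Start: joints at [-1.132, 0.32, 1.565, -0, 1.257, -0.02], TCP at [254.657, -515.55, 224.976] pointing down, gripper open.
Joint ranges: [-3.11, 3.11], [-0.84, 2.01], [0.21, 2.61], [-1.34, 4.49], [0.05, 2.63], [-2.56, 2.56]. Speed limits (rad/s): [2.57, 2.57, 3.14, 3.14, 3.14, 3.14].

## Interface

Orientations are given as [roll, pitch, yaw] about the fixed x, y, z axes, in that order (R = Rz(yaw) Ry(pitch) Rx(roll)).
In Python, from station import readout, capture, hand_in gives the robot as it stands. The module is installed in compiled form; this text tells all that it offers.
- The arm moves only by the tool jog_arm, never from a script. Its argument "steps" is a list that holds one entry, the list of rows, each a list of 6 numbers: the shift along the tool's x, y, z in mm, then the turn, a rotation vector about the tool's x, y, z in degrees. In form: [[[tx, ty, tz, ax, ay, az], ...]]. A call has exactly 5 rows; each row is the pose to reach, as a shift and turn from the pose commanded when the call began, along the tool's axes at that moment; what a row does not reach only later rows make up. A row lasts 1/8 s, in which the tool goes at most 62.5 mm and 10.7 degrees, less where a joint would pass 70% of its speed; a pose out of reach is approached as far as the arm can. A call with a gripper value outside its range is refused whole. "hand" is the finger opening in mm, from 0 to 91.2, set as the call begins (left out, the last holds). The fingers move at their own pace and stop on an object; the grip force is fixed at half the most. Time passes only in rows, so rows that repeat a pose let the fingers close, or fill a call up. It gives the time, the measured TCP pose, the force, the opening and the grip force at its end, in the units of the state.
- readout.state(): the state, without advancing time (a new reading comes with each control period).
- capture(name): name is "scene" or "top"; returns a dict with "pixels" (420x560x3 uint8, red, green, blue), "range_z" (420x560 float32, mm along the optical axis (not along the pixel's ray), 0 where there is no reading), "camera_matrix" (3x3 intrinsics, pixels), "distortion" ([k1, k2, p1, p2, k3] as OpenCV has them; the pictures are not rectified), "camera_from_world" (4x4, takes a point from world to camera coordinates). Camera axes: x right, y down, z forward; pixel columns grow to the right and rows downward; lengths in mm; the calibration is good to about 2 mm. A picture is of the moment at which its call begins.
- hand_in(): hands the job in; it is judged then, once.
The state is a dict: "clock": time; "joints": joint angles; "qvel": joint speeds; "joint_torque": joint torques, N m; "tool_pos": TCP position; "orientation": TCP orientation; "wrist_force": force on the tool from outside, world axes, zero at the start; "moment": the same for the moment, N m; "opening": finger opening in mm; "finger_force": force on a finger pad.
Only numpy, scipy, OpenCV 4.12 (cv2) and the standard library are available. Lean on these libraries where they do the work, as an engineer would, in place of code of your own. Each camera call takes 0.05 s, during which the arm holds its last target. There are 200 camera calls.

## Working session

There is one attempt and no reset: what is moved stays moved. The work goes in short steps, Python scripts to look and compute and a tool call to move; the robot and the scene stay as the last step left them, time stands still between calls to the robot, and variables do not carry over. Pictures are saved under pics/ and viewed, at most 10 in all, crops included, and the job is handed in when it is done.

Besides the shell and the picture viewer there is one more tool, called after "Emit:" in YAML: its name, and indented under it one key for each argument. jog_arm: Moves the arm, as the interface text tells. Its arguments: {"type":"object","properties":{"steps":{"type":"array","items":{"type":"array","items":{"type":"array","items":{"type":"number"}}}},"hand":{"type":"number"}},"required":["steps"]}

```bash
mkdir -p pics
cat > h.py <<'E'
import numpy as np, cv2
from station import readout, capture, hand_in
def world(c):
    h,w=c["range_z"].shape
    v,u=np.mgrid[0:h,0:w]
    p=np.stack([u,v],-1).reshape(-1,1,2).astype(np.float64)
    n=cv2.undistortPoints(p,np.array(c["camera_matrix"],float),np.array(c["distortion"],float)).reshape(h,w,2)
    z=c["range_z"].astype(float)
    P=np.dstack([n[...,0]*z,n[...,1]*z,z])
    T=np.linalg.inv(np.array(c["camera_from_world"],float))
    W=P@T[:3,:3].T+T[:3,3]
    W[z==0]=np.nan
    return W
E
python3 - <<'E'
from h import *
for n in("scene","top"):
    c=capture(n); np.savez(n,W=world(c),p=c["pixels"])
    cv2.imwrite(f"pics/{n}1.png",c["pixels"][...,::-1])
    print(n,np.linalg.inv(c["camera_from_world"])[:3,3].round())
print(readout.state())
E
```

```text
scene [ -589. -1139.   978.]
top [-506.  331. 1486.]
{'clock': 0.1, 'joints': array([-1.13199630e+00,  3.20223505e-01,  1.56551785e+00, -3.28119336e-05,
        1.25742414e+00, -2.00246529e-02]), 'qvel': array([ 0.00066665, -0.00172324, -0.00284665,  0.00086488,  0.00065003,
       -0.00128339]), 'joint_torque': array([-9.46790806e-06, -4.13333094e+01, -2.32509863e+01,  7.29010091e-02,
        4.21108666e-02, -6.92245476e-05]), 'tool_pos': array([ 254.46205052, -515.15404709,  224.22213075]), 'orientation': array([-3.14001951e+00, -3.01560831e-07,  4.58834821e-01]), 'wrist_force': array([-0.25045543, -0.62385059,  0.60662228]), 'moment': array([-0.01240241,  0.00869576, -0.01775768]), 'finger_force': 0.0, 'opening': 91.39474288922332}
```

View pics/scene1.png

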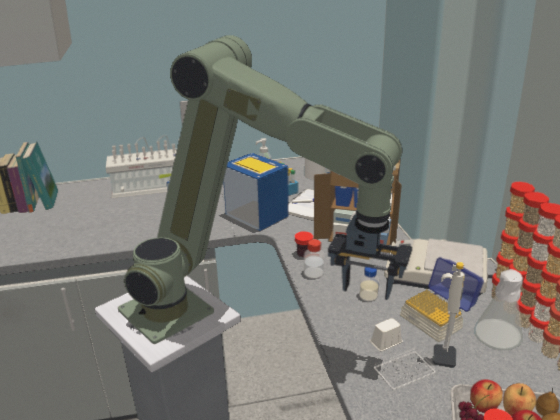

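View pics/top1.png

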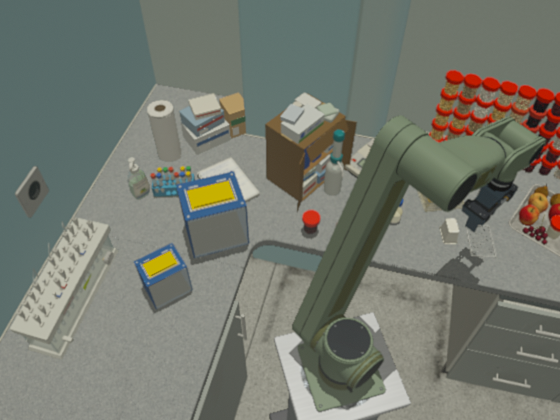

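The scene view shows the blue cap at about (370,271), the red-capped bottle at (314,250), the cup at (303,243), and the large box at (255,165). The top view shows two boxes, large at (213,195) and small at (160,263), with the dispenser at (335,165) and the arm hiding the blue bottle.

Run:
```python
from h import *
S=np.load("scene.npz");T=np.load("top.npz")
def comp(D,name,lo,hi,zr):
    W=D["W"];hsv=cv2.cvtColor(D["p"],cv2.COLOR_RGB2HSV)
    m=cv2.inRange(hsv,lo,hi)&((W[...,2]>zr[0])&(W[...,2]<zr[1])).astype(np.uint8)*255
    n,l,st,ce=cv2.connectedComponentsWithStats(m)
    for i in range(1,n):
        if st[i,4]>12:
            q=W[l==i]; print(name,ce[i].round(),st[i,4],"mean",q.mean(0).round(),"min",q.min(0).round(),"max",q.max(0).round())
            if "flap" in name and st[i,4]>100:
                print("   rect",cv2.minAreaRect(q[:,:2].astype(np.float32)))
comp(S,"S blue",(100,120,50),(125,255,255),(60,125))
comp(S,"S red",(0,150,60),(8,255,255),(40,140))
comp(T,"T blue",(100,120,50),(125,255,255),(60,125))
comp(T,"T red",(0,150,60),(8,255,255),(40,140))
for n,D in(("S",S),("T",T)): comp(D,n+" flap",(20,120,80),(35,255,255),(100,260))
# top plane of the box
W=T["W"]
m=(abs(W[...,2]-210)<8);m[:, :170]=0;m[:,260:]=0;m[:160]=0;m[280:]=0
q=W[m];print(len(q),q.mean(0),cv2.minAreaRect(q[:,:2].astype(np.float32)))
# white bottle bodies, S
for (u,v) in((370,271),(369,290),(314,245),(314,268),(303,238)): print((u,v),S["W"][v,u].round())
# dispenser
m=W[...,2]>90; m[:,:318]=0;m[:,352:]=0;m[:125]=0;m[195:]=0
q=W[m];print("disp",q.min(0),q.max(0))
```

```text
S blue [273. 202.] 464 mean [565. 155.  93.] min [489. 144.  60.] max [645. 167. 125.]
S blue [370. 272.] 81 mean [ 462. -367.   96.] min [ 448. -379.   84.] max [ 482. -350.  105.]
S red [307. 241.] 310 mean [ 469. -109.   86.] min [ 418. -189.   51.] max [529. -35. 121.]
S red [503. 263.] 44 mean [ 714. -641.  136.] min [ 702. -665.  130.] max [ 731. -613.  140.]
S red [495. 279.] 52 mean [ 719. -627.   72.] min [ 708. -639.   57.] max [ 747. -612.   85.]
S red [529. 289.] 52 mean [ 651. -750.  135.] min [ 644. -769.  128.] max [ 659. -730.  140.]
S red [543. 302.] 49 mean [ 621. -802.  135.] min [ 612. -822.  128.] max [ 632. -776.  140.]
S red [538. 323.] 413 mean [ 622. -803.   69.] min [ 579. -877.   56.] max [ 682. -721.  117.]
S red [555. 317.] 26 mean [ 585. -850.  135.] min [ 581. -861.  130.] max [ 591. -837.  140.]
S red [482. 387.] 158 mean [ 323. -809.   62.] min [ 298. -838.   43.] max [ 353. -789.   72.]
S red [490. 393.] 31 mean [ 313. -832.   66.] min [ 305. -838.   58.] max [ 323. -825.   71.]
S red [505. 414.] 383 mean [ 277. -888.   72.] min [ 232. -944.   41.] m
[... 1798 characters left out ...]
.]
   rect ((565.1680908203125, 253.42666625976562), (92.45953369140625, 135.2908935546875), 2.6345860958099365)
T flap [159. 264.] 460 mean [398. 446. 141.] min [360. 397. 133.] max [435. 495. 151.]
   rect ((396.9857177734375, 445.03143310546875), (57.51493835449219, 91.02800750732422), 16.164274215698242)
2336 [557.29626457 254.46872189 209.24339631] ((562.6290893554688, 253.7869110107422), (159.48391723632812, 191.27468872070312), 2.9813222885131836)
(370, 271) [ 458. -371.  102.]
(369, 290) [ 454. -376.   40.]
(314, 245) [ 431. -176.  115.]
(314, 268) [ 418. -189.   44.]
(303, 238) [488. -72.  71.]
disp [ 165.84735933 -275.49145166   90.00147939] [736.14599283 -19.00565427 597.11423915]
```

Run:
```python
from h import *
from scipy.optimize import least_squares
S=np.load("scene.npz");T=np.load("top.npz")
W=S["W"]
def fit(c0,bands,rad):
    x,y,z=W[...,0],W[...,1],W[...,2]
    near=np.hypot(x-c0[0],y-c0[1])<rad
    Q=[(W[near&(z>a)&(z<b)],r) for a,b,r in bands]
    f=lambda c:np.concatenate([np.hypot(q[:,0]-c[0],q[:,1]-c[1])-r for q,r in Q])
    s=least_squares(f,c0,loss="soft_l1",f_scale=2)
    print([len(q) for q,_ in Q],s.x.round(1),np.abs(s.fun).mean().round(2))
    return s.x
b=fit((468,-362),[(10,62,28),(75,97,17)],45)
r=fit((440,-170),[(15,78,32),(85,112,19.5)],48)
for n,D in(("S",S),("T",T)):
    W=D["W"];x,y,z=np.moveaxis(W,-1,0)
    m=(z>15)&(z<180)&(np.hypot(x-b[0],y-b[1])<170)&(np.hypot(x-b[0],y-b[1])>40)
    q=W[m]; k,c=np.unique((q[:,:2]//25*25).astype(int),axis=0,return_counts=True)
    for a,cc in zip(k,c):
        if cc>4: print(n,a,cc,"zmax",q[(q[:,:2]//25*25==a).all(1)][:,2].max().round())
    m=(z>130)&(x>470)&(x<800)&(y>-250)&(y<140)
    q=W[m]
    print(n,"tall",len(q)); k,c=np.unique((q[:,:2]//50*50).astype(int),axis=0,return_counts=True)
    print([(a.tolist(),int(cc),int(q[(q[:,:2]//50*50==a).all(1)][:,2].max())) for a,cc in zip(k,c) if cc>4])
```

```text
[280, 79] [ 472.4 -359.5] 1.89
[386, 107] [ 443.6 -165.3] 2.27
S [ 425 -225] 6 zmax 74.0
S [ 425 -200] 72 zmax 80.0
S [ 450 -550] 23 zmax 60.0
S [ 450 -525] 125 zmax 61.0
S [ 450 -500] 68 zmax 62.0
S [ 450 -200] 29 zmax 75.0
S [ 475 -550] 7 zmax 61.0
S [ 475 -525] 49 zmax 63.0
S [ 475 -500] 20 zmax 62.0
S [ 500 -525] 50 zmax 66.0
S [ 500 -500] 8 zmax 60.0
S [ 525 -525] 34 zmax 64.0
S [ 550 -425] 11 zmax 51.0
S [ 550 -400] 44 zmax 44.0
S [ 550 -375] 24 zmax 48.0
S [ 575 -475] 6 zmax 57.0
S [ 575 -450] 129 zmax 73.0
S [ 575 -425] 125 zmax 74.0
S [ 575 -350] 13 zmax 50.0
S [ 600 -475] 69 zmax 81.0
S [ 600 -450] 64 zmax 77.0
S [ 600 -425] 34 zmax 76.0
S [ 600 -400] 5 zmax 66.0
S [ 625 -425] 13 zmax 72.0
S [ 625 -400] 13 zmax 70.0
S tall 1576
[([550, -200], 15, 175), ([550, -100], 149, 261), ([550, -50], 233, 262), ([600, -200], 11, 241), ([600, -150], 148, 262), ([600, -100], 448, 269), ([600, -50], 7, 195), ([650, -150], 163, 206), ([650, -100], 146, 201), ([650, -50], 48, 187), ([700, -250], 108, 294), ([700, -100], 32, 181), ([700, -50], 10, 169), ([750, -250], 48, 291), ([750, -200], 8, 275)]
T [ 375 -500] 5 zmax 49.0
T [ 450 -525] 17 zmax 32.0
T [ 450 -500] 55 zmax 54.0
T [ 475 -500] 28 zmax 51.0
T [ 500 -500] 17 zmax 37.0
T tall 4697
[([550, -200], 20, 176), ([550, -100], 30, 259), ([550, -50], 84, 261), ([600, -250], 50, 288), ([600, -200], 364, 291), ([600, -150], 174, 279), ([600, -100], 385, 322), ([600, -50], 147, 322), ([650, -250], 25, 287), ([650, -200], 256, 288), ([650, -150], 335, 325), ([650, -100], 323, 343), ([650, -50], 668, 343), ([700, -250], 221, 309), ([700, -200], 287, 326), ([700, -150], 161, 326), ([700, -100], 177, 346), ([700, -50], 287, 347), ([700, 0], 290, 279), ([750, -250], 6, 308), ([750, -200], 87, 316), ([750, -150], 107, 324), ([750, -100], 33, 342), ([750, -50], 78, 334), ([750, 0], 102, 281)]
```

Emit:
jog_arm:
  hand: 91
  steps:
    - [[55,-9,0,0,0,4.5],[110,-18,5,0,0,9],[165,-27,10,0,0,13.5],[220,-36,15,0,0,18],[264.3,-43.4,25,0,0,22.3]]

```text
clock: 0.72
tool_pos: [474.0, -358.2, 199.7]
orientation: [3.141, -0.0, 0.068]
wrist_force: [0.4, -1.1, -0.1]
opening: 90.8
finger_force: 0.0
```

Run:
```python
from h import *
from scipy.optimize import least_squares
for n in("scene","top"):
    c=capture(n); W=world(c); x,y,z=np.moveaxis(W,-1,0)
    d=np.hypot(x-472,y+360)
    Q=[(W[(d<45)&(z>a)&(z<b)],r) for a,b,r in((10,62,28),(75,97,17))]
    print(n,[len(q) for q,_ in Q])
    if len(Q[0][0])>50:
        f=lambda C:np.concatenate([np.hypot(q[:,0]-C[0],q[:,1]-C[1])-r for q,r in Q])
        s=least_squares(f,(472,-360),loss="soft_l1",f_scale=2);print(s.x,abs(s.fun).mean())
    cv2.imwrite(f"pics/{n}2.png",c["pixels"][...,::-1])
    if n=="scene": cv2.imwrite("pics/c2.png",cv2.resize(c["pixels"][180:330,270:470,::-1],None,fx=4,fy=4,interpolation=2))
print(readout.state())
```

```text
scene [289, 87]
[ 472.37464695 -359.5512977 ] 2.037504742881762
top [165, 63]
[ 470.68545299 -356.49715202] 2.2688284896352293
{'clock': 0.825, 'joints': array([-0.66404193,  0.36763675,  1.56107296,  0.00168218,  1.21543866,
        0.83253357]), 'qvel': array([-0.06355722, -0.0221129 ,  0.00624257, -0.05644803,  0.02253813,
       -0.07364011]), 'joint_torque': array([  1.40046079, -43.49901795, -23.45909715,   0.37236186,
        -0.20781394,   0.44379322]), 'tool_pos': array([ 474.88054761, -356.38919855,  198.20822313]), 'orientation': array([-3.13870697e+00,  8.30274182e-04,  7.36347359e-02]), 'wrist_force': array([-0.85771816, -0.84868368, -0.08328064]), 'moment': array([ 0.01741142,  0.03173265, -0.04578697]), 'finger_force': 0.0, 'opening': 90.6569593215855}
```

View pics/c2.png

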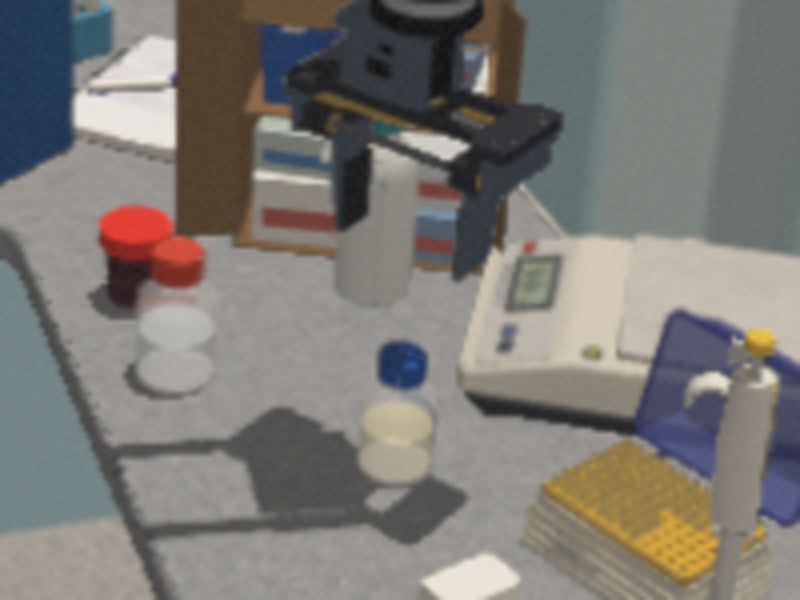

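The crop shows the blue cap at crop (402,363), standing clear with the gripper open above it. The red bottle at (177,320) and the cup at (137,250) are well away. Descending.

Emit:
jog_arm:
  hand: 91
  steps:
    - [[-0.8,-1.3,40,0,0,0],[-0.8,-1.3,80,0,0,0],[-0.8,-1.3,115,0,0,0],[-0.8,-1.3,140,0,0,0],[-0.8,-1.3,155,0,0,0]]

```text
clock: 1.45
tool_pos: [470.4, -358.4, 43.5]
orientation: [-3.14, 0.002, 0.069]
wrist_force: [-0.7, 0.2, 1.5]
opening: 91.0
finger_force: 0.0
```

Emit:
jog_arm:
  hand: 40
  steps:
    - [[0,0,0,0,0,0],[0,0,0,0,0,0],[0,0,0,0,0,0],[0,0,0,0,0,0],[0,0,0,0,0,0]]

```text
clock: 2.08
tool_pos: [472.0, -358.9, 45.9]
orientation: [3.14, -0.001, 0.07]
wrist_force: [-0.4, 0.3, 3.5]
opening: 53.6
finger_force: 30.0
```

Emit:
jog_arm:
  steps:
    - [[0,0,-15,0,0,0],[0,0,-40,0,0,0],[0,0,-75,0,0,0],[0,0,-115,0,0,0],[0,0,-150,0,0,0]]

```text
clock: 2.7
tool_pos: [471.3, -358.0, 196.9]
orientation: [3.142, -0.0, 0.07]
wrist_force: [0.1, -0.2, -2.9]
opening: 53.9
finger_force: 30.0
```

Emit:
jog_arm:
  steps:
    - [[0,0,-30,0,0,0],[0,0,-55,0,0,0],[0,0,-75,0,0,0],[0,0,-90,0,0,0],[0,0,-95,0,0,0]]

```text
clock: 3.32
tool_pos: [471.5, -358.3, 290.9]
orientation: [3.141, -0.001, 0.07]
wrist_force: [0.8, -0.3, -2.9]
opening: 53.8
finger_force: 30.0
```

Run:
```python
from h import *
c=capture("scene"); W=world(c);cv2.imwrite("pics/s3.png",c["pixels"][...,::-1])
c=capture("top"); 
im=c["pixels"][...,::-1];cv2.imwrite("pics/t3.png",im)
T=np.array(c["camera_from_world"],float)
print(readout.state()["tool_pos"],readout.state()["joints"])
```

```text
[ 471.44919535 -358.24268985  290.07600622] [-6.69221125e-01  3.15511111e-01  1.40752971e+00  1.20527634e-05
  1.41851151e+00  8.31978356e-01]
```

View pics/s3.png

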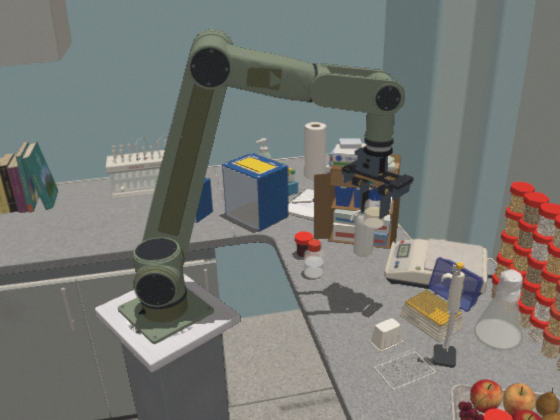

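The view shows the blue bottle held upright in the gripper at about (374,235), the red bottle undisturbed at (314,262), and the box at (255,190). Carrying it round the near side.

Emit:
jog_arm:
  steps:
    - [[-8,-18,0,0,0,0],[-20,-46,0,0,0,0],[-34,-78,0,0,0,0],[-48,-111,0,0,0,0],[-61.8,-142.9,0,0,0,0]]

```text
clock: 4.05
tool_pos: [398.8, -218.8, 288.9]
orientation: [-3.14, 0.002, 0.069]
wrist_force: [-0.2, 1.0, -2.7]
opening: 54.0
finger_force: 30.0
```

Emit:
jog_arm:
  steps:
    - [[2.5,-35.9,0,0,0,0],[5,-71.8,0,0,0,0],[7.6,-107.7,0,0,0,0],[10.1,-143.7,0,0,0,0],[12.6,-179.6,0,0,0,0]]

```text
clock: 4.68
tool_pos: [399.3, -38.8, 289.1]
orientation: [-3.141, 0.002, 0.069]
wrist_force: [0.6, -0.3, -1.1]
opening: 54.4
finger_force: 30.0
```

Emit:
jog_arm:
  steps:
    - [[8,-29.5,0,0,0,0],[16,-59,0,0,0,0],[24,-88.5,0,0,0,0],[32,-118,0,0,0,0],[40.4,-147.5,0,0,0,0]]

```text
clock: 5.3
tool_pos: [429.6, 110.8, 289.0]
orientation: [3.141, 0.002, 0.07]
wrist_force: [-0.3, -0.1, -2.6]
opening: 53.8
finger_force: 30.0
```

Emit:
jog_arm:
  steps:
    - [[32,-32,0,0,0,0],[66,-65,0,0,0,0],[97,-96,0,0,0,0],[121,-119,0,0,0,0],[135.7,-133.9,0,0,0,0]]

```text
clock: 5.92
tool_pos: [556.6, 254.1, 288.1]
orientation: [3.141, 0.003, 0.07]
wrist_force: [0.0, 0.5, -2.3]
opening: 53.7
finger_force: 30.0
```

Run:
```python
from h import *
for n in("top","scene"):
    c=capture(n);W=world(c);im=c["pixels"][...,::-1]
    if n=="top": cv2.imwrite("pics/t4.png",cv2.resize(im[110:290,120:320],None,fx=3,fy=3))
    else: cv2.imwrite("pics/s4.png",cv2.resize(im[80:240,180:340],None,fx=3.6,fy=3.6))
    z=W[...,2]
    m=(abs(z-210)<7)&(abs(W[...,0]-563)<110)&(abs(W[...,1]-253)<130)
    q=W[m];print(n,len(q),q.mean(0),cv2.minAreaRect(q[:,:2].astype(np.float32)))
    # bottle: points in z 246..310
    m=(z>250)&(z<275)&(np.hypot(W[...,0]-556,W[...,1]-253)<45);q=W[m];print("bottle",len(q),q.mean(0) if len(q) else 0)
s=readout.state();print(s["tool_pos"],s["orientation"],s["joints"],s["opening"])
```

```text
top 1672 [548.20933564 266.96270343 209.27119697] ((559.7954711914062, 254.59927368164062), (160.28977966308594, 189.9334259033203), 2.0983967781066895)
bottle 98 [533.0209913  257.9514192  262.87117983]
scene 901 [553.84943552 236.67838956 209.58349601] ((562.1123046875, 249.30538940429688), (159.52407836914062, 200.40261840820312), 4.6578850746154785)
bottle 97 [544.91933936 237.78104454 262.35083439]
[556.75272194 254.26395535 287.74872761] [3.14103207e+00 2.51551931e-03 7.09285551e-02] [4.09451581e-01 3.50990615e-01 1.36094630e+00 3.09592891e-04
 1.43221467e+00 1.90927549e+00] 53.72562159026024
```

View pics/s4.png

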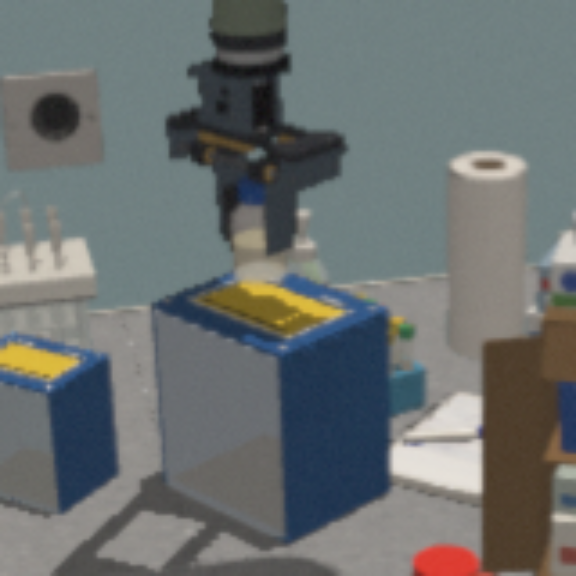

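View pics/t4.png

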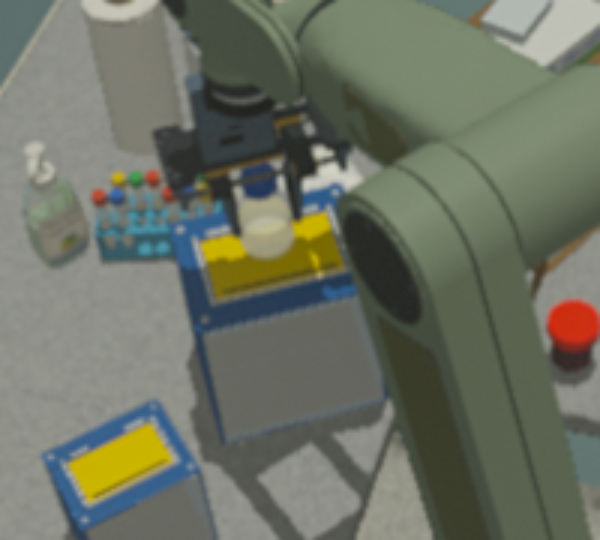

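Both crops show the bottle hanging upright over the flap (top crop at about (268,225)) and inside the mouth. Its position relative to the box is about −6.5 mm in x, as planned. Pushing down.

Emit:
jog_arm:
  steps:
    - [[0,0,10,0,0,0],[0,0,20,0,0,0],[0,0,30,0,0,0],[0,0,38,0,0,0],[0,0,46,0,0,0]]

```text
clock: 6.65
tool_pos: [556.2, 252.8, 243.8]
orientation: [-3.141, -0.001, 0.069]
wrist_force: [-0.0, -0.3, -0.8]
opening: 53.8
finger_force: 30.0
```

Emit:
jog_arm:
  steps:
    - [[0,0,12,0,0,0],[0,0,24,0,0,0],[0,0,36,0,0,0],[0,0,48,0,0,0],[0,0,60,0,0,0]]

```text
clock: 7.28
tool_pos: [556.0, 252.9, 182.9]
orientation: [3.141, 0.0, 0.07]
wrist_force: [-1.0, 0.6, -2.6]
opening: 54.0
finger_force: 30.0
```

Emit:
jog_arm:
  steps:
    - [[0,0,0,0,0,0],[0,0,0,0,0,0],[0,0,0,0,0,0],[0,0,0,0,0,0],[0,0,0,0,0,0]]

```text
clock: 7.9
tool_pos: [556.3, 253.0, 184.3]
orientation: [-3.141, -0.001, 0.07]
wrist_force: [-1.0, 0.2, -1.9]
opening: 53.9
finger_force: 30.0
```

Run:
```python
from h import *
a=capture("scene")["pixels"][130:240,200:310,::-1];b=capture("top")["pixels"][140:250,160:270,::-1]
cv2.imwrite("pics/5.png",cv2.resize(np.hstack([a,b]),None,fx=3.6,fy=3.6))
s=readout.state();print(s["tool_pos"],s["orientation"],s["opening"],s["wrist_force"])
```

```text
[556.29830473 252.99669818 184.17604871] [-3.14145031e+00 -6.81809320e-04  6.96037056e-02] 53.632383117315946 [-0.44498896  0.11226346 -1.65717012]
```

View pics/5.png

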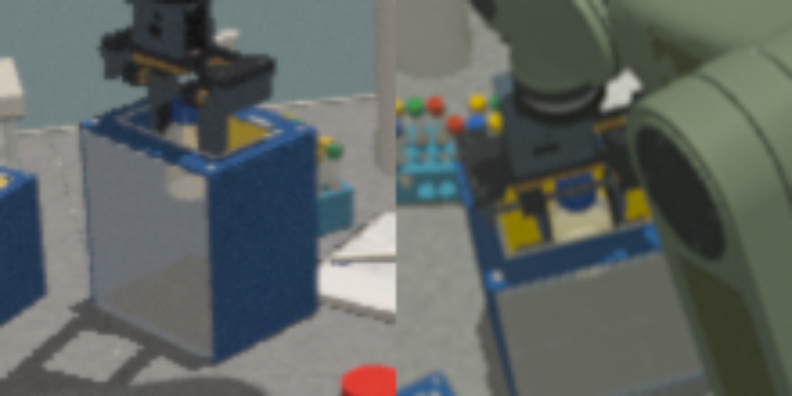

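The bottle is well inside the mouth: the left crop shows its base at (185,190) behind the clear front. The flap is pushed open and the fingers clear the mouth's edges. Releasing.

Emit:
jog_arm:
  hand: 78
  steps:
    - [[0,0,0,0,0,0],[0,0,0,0,0,0],[0,0,0,0,0,0],[0,0,0,0,0,0],[0,0,0,0,0,0]]

```text
clock: 8.62
tool_pos: [556.2, 253.0, 184.1]
orientation: [-3.142, -0.0, 0.07]
wrist_force: [-0.1, 0.4, 0.8]
opening: 77.9
finger_force: 0.4
```

Emit:
jog_arm:
  steps:
    - [[0,0,0,0,0,0],[0,0,0,0,0,0],[0,0,0,0,0,0],[0,0,0,0,0,0],[0,0,0,0,0,0]]

```text
clock: 9.25
tool_pos: [556.1, 252.9, 183.9]
orientation: [3.141, -0.0, 0.07]
wrist_force: [-0.0, 0.2, 1.1]
opening: 77.8
finger_force: 0.4
```

Run:
```python
from h import *
a=capture("scene")["pixels"][130:240,200:310,::-1];b=capture("top")["pixels"][140:250,160:270,::-1]
cv2.imwrite("pics/6.png",cv2.resize(np.hstack([a,b]),None,fx=3.6,fy=3.6))
```

```text
(no output)
```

View pics/6.png

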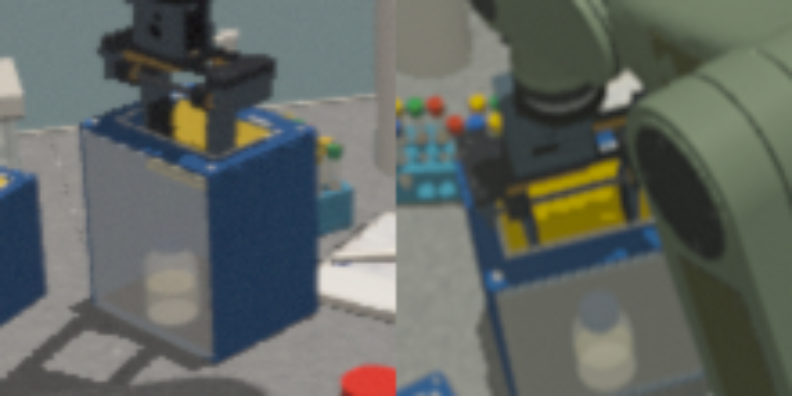

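The bottle stands on the box floor (left crop at (172,285)), and the flap is resting on the fingers. Withdrawing upward.

Emit:
jog_arm:
  steps:
    - [[0,0,-10,0,0,0],[0,0,-25,0,0,0],[0,0,-45,0,0,0],[0,0,-70,0,0,0],[0,0,-100,0,0,0]]

```text
clock: 9.98
tool_pos: [556.3, 252.8, 285.7]
orientation: [3.142, -0.001, 0.07]
wrist_force: [0.0, -0.4, -0.0]
opening: 77.4
finger_force: 0.0
```

Emit:
jog_arm:
  steps:
    - [[-10,0,-20,0,0,0],[-30,0,-20,0,0,0],[-60,0,-20,0,0,0],[-80,0,-20,0,0,0],[-80,0,-20,0,0,0]]

```text
clock: 10.6
tool_pos: [475.9, 247.4, 305.6]
orientation: [-3.141, -0.003, 0.07]
wrist_force: [1.0, 0.3, -0.8]
opening: 77.8
finger_force: 0.0
```

Emit:
jog_arm:
  steps:
    - [[0,0,0,0,0,0],[0,0,0,0,0,0],[0,0,0,0,0,0],[0,0,0,0,0,0],[0,0,0,0,0,0]]

```text
clock: 11.22
tool_pos: [476.4, 247.3, 303.8]
orientation: [3.141, 0.0, 0.069]
wrist_force: [-0.2, -0.2, -0.2]
opening: 78.0
finger_force: 0.0
```

Run:
```python
from h import *
c=capture("scene");W=world(c);a=c["pixels"][110:280,190:340,::-1]
hsv=cv2.cvtColor(c["pixels"],cv2.COLOR_RGB2HSV)
m=(cv2.inRange(hsv,(20,120,80),(35,255,255))>0)&(abs(W[...,0]-563)<60)&(abs(W[...,1]-253)<80)&(W[...,2]>100)
q=W[m];print(len(q),q.mean(0),np.percentile(q[:,2],[2,98]),np.linalg.lstsq(np.c_[q[:,:2]-q[:,:2].mean(0),np.ones(len(q))],q[:,2],rcond=None)[0])
cv2.imwrite("pics/7.png",cv2.resize(a,None,fx=3.5,fy=3.5))
```

```text
313 [562.70138959 248.12397495 210.07652317] [205.99646462 214.41908438] [-1.60445521e-02 -5.94367000e-03  2.10076523e+02]
```

View pics/7.png

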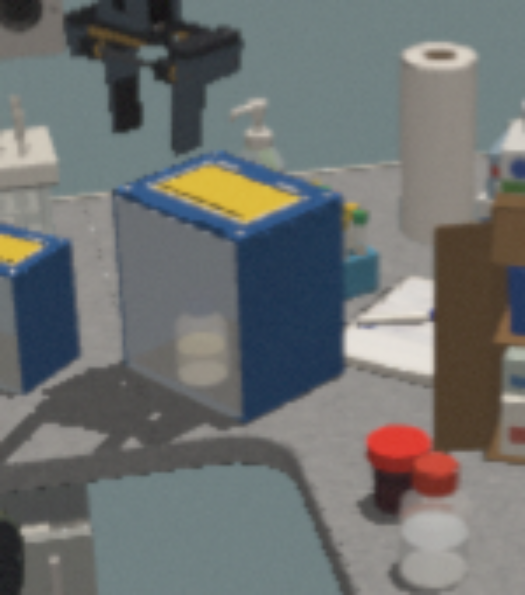

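The flap is flat and shut, with its mean height at 210 mm. The bottle stands inside at crop (203,350), the red bottle is in place at (435,520), and the gripper is clear.

```bash
python3 -c "
from h import *
print(hand_in())"
```

```text
the job is handed in; nothing more can be done
None
```

The blue-capped bottle went base first through the flap and now stands inside the returns box with the flap shut, the red-capped bottle shows no sign of having moved, and the job is handed in (no score came back).

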